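# Comb the hair sticks into rows

## Task

Pick up the little wooden rake by its handle and, from the tray's open front, comb the two scattered hair sticks to the tray's back rim, so that they lie flat in two parallel rows close along it. Touch the sticks only with the rake. Then stand the rake on the shelf again, on its teeth and foot, clear of the tray.

Things in the scene. Friction and masses are not known exactly. Their poses are not given: they have to be found in the camera images.
- rake_grip (a point): wooden rake (90 g) standing level on teeth and foot; point to grip, on the 14 mm wide, 16 mm tall handle, 44 mm above the tooth tips. x: along the handle to the head, y: along the head, z up. Head: bar 170 mm long, 14 thick, 45 mm ahead, underside 36 mm above the tips; 8 round teeth 7 mm thick, 22 mm apart, point down from it. Foot (12 x 30 mm) 64 mm behind, as low as the tips
- tray: navy ceramic tray, fixed. Origin: centre of its inside, at shelf height; x from the open front to the back rim, y along the back rim, z up. Floor 6 mm thick. Inside: x -110 (open front edge, no rim) to +110 mm (back rim), y -120 to +120 mm (side rims). Rims 6 mm thick, tops 16 mm above the floor (22 mm above the shelf)
- stick1_center (a point): a plain square wooden hair stick, 130 mm long, 8 x 8 mm, 14 g, with a thin brass band near one end; lies flat on the floor of the tray. This point is its centre, 4 mm above the tray floor; its y axis runs along the stick. It slides, it does not roll
- stick2_center (a point): a plain square wooden hair stick, 130 mm long, 8 x 8 mm, 14 g, with a thin brass band near one end; lies flat on the floor of the tray. This point is its centre, 4 mm above the tray floor; its y axis runs along the stick. It slides, it does not roll
Things that resemble listed ones, but are neither listed nor needed, are in the scene too. Of the things like the part that bears rake_grip, leave any that is purple or yellow; of the rest the smaller one is meant.

How it is judged:
On the way, in this order (a step that is already met when the one before it is completed fails the run):
1. the rake is held and lifted at least 14 mm (height (world z) of rake_grip above 0.058 m and contact force between the fingers and rake above 0.5 N), for 0.2 s.
2. both sticks lie in parallel rows along the back rim (x of stick1_center in the frame of tray between 0.085 and 0.112 m and y of stick1_center in the frame of tray between -0.075 and 0.075 m and z of each of stick1_center, stick2_center in the frame of tray below 0.0145 m and angle between the y axis of each of stick1_center, stick2_center and the y axis of tray, either way round below 0.175 rad and x of stick2_center in the frame of tray between 0.085 and 0.112 m and y of stick2_center in the frame of tray between -0.075 and 0.075 m), for 0.2 s.
At the end, for the whole second after the job is handed in: Both sticks flat on the tray floor, within 10 degrees of parallel to the back rim, centres within 25 mm of it and 75 mm of its middle; the rake upright on the shelf (0.15 rad, grip point under 49 mm), over 170 mm beside, 160 mm before or 165 mm behind the tray centre; all at rest (all of step 2 and (y of rake_grip in the frame of tray above 0.17 m or y of rake_grip in the frame of tray below -0.17 m or x of rake_grip in the frame of tray below -0.16 m or x of rake_grip in the frame of tray above 0.165 m) and height (world z) of rake_grip below 0.049 m and angle between rake_grip's own z axis and vertical below 0.15 rad and linear speed of each of rake, stick1, stick2 below 0.02 m/s); the robot touches nothing.
It fails at once if the robot itself touches a hair stick (contact force between any of the fingers, the arm and stick1 above 0.3 N or contact force between any of the fingers, the arm and stick2 above 0.3 N).
It also fails if it takes over 51 s, if anything falls off the work surface, if the arm or the gripper's body presses on something with over 40 N, if the wrist force passes 120 N, or if a joint passes its speed limit or range.

## Robot

A 6-joint arm with a two-finger parallel gripper is mounted at the origin on the work surface. World frame = base frame: x ahead of the robot, y to its left, z up, the work surface at z = 0. Lengths are in m, angles in rad, forces in N, time in s.
With the tool pointing down it reaches from about 0.35 to 0.775 m from the base axis. Payload 7.3 kg.
Tool frame: the origin (TCP) lies at the very end of the fingers, on their centre line; the grasp point (between the pads) lies 19 mm behind it (robot.hold_point_z is the distance from the TCP to the grasp point, in m); z points along the fingers, y is the direction in which the jaws open and shut (so a half turn about z gives the same grasp; the last joint's range is limited). The gripper opens to 92 mm and grips with 3 to 60 N. Pads are 19 mm wide; open, the fingers measure 130 mm over their backs; the gripper's body (75 mm by 190 mm) begins 47 mm behind the grasp point.
Start: joints at [1.032, 0.342, 1.524, -0, 1.275, -0.146], TCP at [0.201, 0.485, 0.227] pointing down, gripper open.
Joint ranges: [-2.53, 2.53], [-0.77, 2.02], [0.04, 2.7], [-1, 4.14], [0.28, 2.66], [-3.11, 3.11]. Speed limits (rad/s): [2.57, 2.57, 3.14, 3.14, 3.14, 3.14].

## Interface

Orientations are given as [roll, pitch, yaw] about the fixed x, y, z axes, in that order (R = Rz(yaw) Ry(pitch) Rx(roll)).
In Python, from cell import monitor, viewer, robot gives the robot as it stands.
- The arm moves only by the tool move_arm, never from a script. Its argument "deltas" is a list of rows, each an object of numbers: "x", "y", "z": the shift along the tool's x, y, z in m; "wx", "wy", "wz": the turn, a rotation vector about the tool's x, y, z in degrees; "hand": the opening, from 0 (shut) to 1 (fully open). In form: [{"x": .., "y": .., "z": .., "wx": .., "wy": .., "wz": .., "hand": ..}, ...]. A call has 1 to 8 rows; each row is the pose to reach, as a shift and turn from the pose commanded when the call began, along the tool's axes at that moment; what a row does not reach only later rows make up. A row lasts 1/8 s, in which the tool goes at most 62.5 mm and 10.7 degrees, less where a joint would pass 70% of its speed; a pose out of reach is approached as far as the arm can. A call with a gripper value outside its range is refused whole. The fingers move at their own pace and stop on an object; "grip_force" is the grip in N (left out, the last holds). Time passes only in rows, so rows that repeat a pose let the fingers close. It gives the time, the measured TCP pose, the force and the opening at its end, in the units of the state.
- monitor.observe(): the state, without advancing time (a new reading comes with each control period).
- viewer.read_camera(name): name is "side" or "top" or "wrist"; returns the picture (480x640x3 uint8, red, green, blue); there is no depth.
- viewer.camera_params(name): a dict with "camera_matrix" (3x3 intrinsics, pixels), "R" (3x3) and "t" (3): a world point X has camera coordinates R X + t. Camera axes: x right, y down, z forward; pixel columns grow to the right and rows downward; lengths in m; the calibration is good to about 2 mm. The wrist camera is an equidistant fisheye: a pixel r from the principal point sees the ray r / f radians off the axis. A picture is of the moment at which its call begins: read the wrist's pose just before it. camera_params takes no time and is no camera call; for the wrist camera it gives the pose at the moment of the call.
- robot.hand_in(): hands the job in, once; it reports no verdict.
The state is a dict: "time": time; "qpos": joint angles; "qvel": joint speeds; "joint_efforts": joint torques, N m; "tool_pos": TCP position; "tool_rot": TCP orientation; "contact_force": force on the tool from outside, world axes, zero at the start; "torque": the same for the moment, N m; "opening": finger opening in m.
Only numpy, scipy, OpenCV 4.12 (cv2) and the standard library are available. Lean on these libraries where they do the work, as an engineer would, in place of code of your own. Each camera call takes 0.05 s, during which the arm holds its last target. There are 200 camera calls.

## Working session

There is one attempt and no reset: what is moved stays moved. The work goes in short steps, Python scripts to look and compute and a tool call to move; the robot and the scene stay as the last step left them, time stands still between calls to the robot, and variables do not carry over. Pictures are saved under pics/ and viewed, about 8 in all and at most 12, crops included, and the job is handed in when it is done.

Besides the shell and the picture viewer there is one more tool, called after "Request:" in YAML: its name, and indented under it one key for each argument. move_arm: Moves the arm, as the interface text tells. Its arguments: {"type":"object","properties":{"deltas":{"type":"array","items":{"type":"object","properties":{"x":{"type":"number"},"y":{"type":"number"},"z":{"type":"number"},"wx":{"type":"number"},"wy":{"type":"number"},"wz":{"type":"number"},"hand":{"type":"number"}}}},"grip_force":{"type":"number"}},"required":["deltas"]}

```bash
mkdir -p pics; ls; python3 - <<'E'
from cell import monitor, viewer, robot
import cv2,numpy as np
for n in ["top","side"]:
    im=viewer.read_camera(n); cv2.imwrite(f"pics/{n}0.png",im[:,:,::-1])
    p=viewer.camera_params(n); print(n,p)
print(monitor.observe(), robot.hold_point_z)
E
```

```text
pics
top {'camera_matrix': array([[540.13258628,   0.        , 310.12980989],
       [  0.        , 540.13258628, 244.48188069],
       [  0.        ,   0.        ,   1.        ]]), 'R': array([[ 0.00111416, -0.99991527,  0.01296998],
       [-0.99858524, -0.00180201, -0.05314395],
       [ 0.05316282, -0.01289242, -0.99850263]]), 't': array([-0.28107968,  0.51130074,  1.19836224])}
side {'camera_matrix': array([[445.0032292 ,   0.        , 326.59555897],
       [  0.        , 445.0032292 , 246.57693141],
       [  0.        ,   0.        ,   1.        ]]), 'R': array([[ 9.18194560e-01, -3.96129632e-01, -2.51982174e-04],
       [-2.98985635e-01, -6.92605531e-01, -6.56433674e-01],
       [ 2.59858306e-01,  6.02809167e-01, -7.54383701e-01]]), 't': array([-0.56330395,  0.01675652,  1.3575577 ])}
{'time': 0.1, 'qpos': array([ 1.03199768e+00,  3.42648457e-01,  1.52489883e+00,  1.94844244e-05,
        1.27539382e+00, -1.46050612e-01]), 'qvel': array([ 1.26587848e-03, -2.89044378e-03, -2.62555374e-03, -2.15731843e-05,
        4.43135347e-04,  7.27163564e-04]), 'joint_efforts': array([ 1.33533573e-03, -4.32005167e+01, -2.44693208e+01,  7.18994904e-02,
        5.26806596e-02, -4.16018929e-05]), 'tool_pos': array([0.20074945, 0.48472388, 0.22612475]), 'tool_rot': array([-3.14026127e+00, -2.14676751e-04,  2.74883879e+00]), 'contact_force': array([-1.13854996,  0.17755409,  0.88362046]), 'torque': array([-0.04733137, -0.0017451 , -0.05169806]), 'opening': 0.09140325938101206} 0.0188
```

View pics/top0.png

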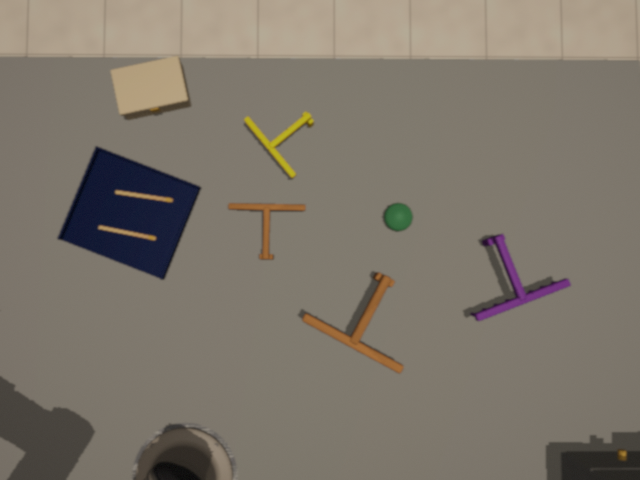

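View pics/side0.png

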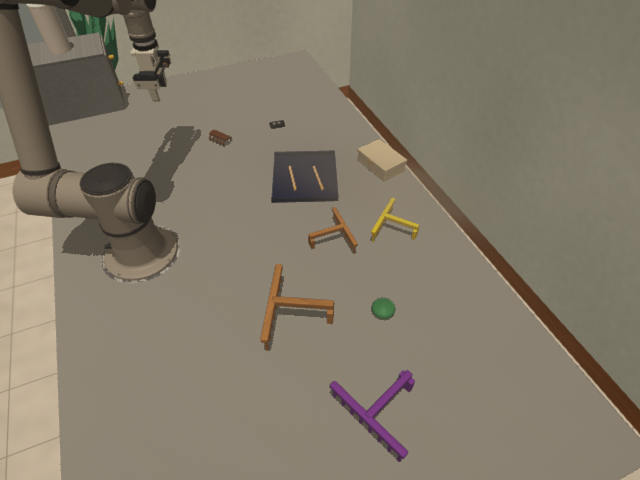

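The candidates are rakes: orange small at (266,210), orange large at (352,343), yellow at (270,148) and purple at (522,298). The small orange one fits, since its 74 px head is about 170 mm and it is the smaller of the two non-purple, non-yellow rakes. The tray is centred near (130,213), with sticks at (144,196) and (127,233). I'll confirm with one crop, which should also show the rim.

```bash
cat > h.py <<'E'
from cell import monitor, viewer, robot
import cv2,numpy as np
def ray(name,uv,z,p=None):
    p=p or viewer.camera_params(name); K,R,t=p["camera_matrix"],p["R"],p["t"]
    uv=np.atleast_2d(np.float64(uv)); d=np.c_[uv,np.ones(len(uv))]@np.linalg.inv(K).T@R; c=-R.T@t
    return c+d*((z-c[2])/d[:,2])[:,None]
E
python3 - <<'E'
from h import *
im=cv2.imread("pics/top0.png"); s=cv2.imread("pics/side0.png")
a=cv2.resize(im[135:290,50:320],None,fx=2.9,fy=2.9,interpolation=2)
b=cv2.resize(s[140:260,260:400],None,fx=1,fy=1)
a=np.clip(a.astype(float)*1.0,0,255); dark=(a.max(2)<110)[:,:,None]; 
a=np.where(dark,np.clip(a*2.2,0,255),a).astype(np.uint8)
cv2.imwrite("pics/crop1.png",a)
b=cv2.resize(s[140:260,260:400],None,fx=5,fy=5,interpolation=2).astype(float)
cv2.imwrite("pics/crop2.png",np.clip(b*1.8,0,255).astype(np.uint8))
hsv=cv2.cvtColor(im,cv2.COLOR_BGR2HSV)
# tray
m=((hsv[...,0]>100)&(hsv[...,0]<135)&(hsv[...,1]>120)).astype(np.uint8); m[:,230:]=0
c=max(cv2.findContours(m,0,2)[0],key=cv2.contourArea); print("tray",cv2.minAreaRect(c)); 
box=cv2.boxPoints(cv2.minAreaRect(c)); print(box,ray("top",box,0.018))
m2=((hsv[...,0]<25)&(hsv[...,1]>80)&(hsv[...,2]>100)).astype(np.uint8)
for c in cv2.findContours(m2,0,2)[0]:
    if cv2.contourArea(c)<60: continue
    r=cv2.minAreaRect(c); print("wood",r,cv2.contourArea(c))
    if r[0][0]<220 and r[0][1]>150:
        w=ray("top",c[:,0,:],0.012)[:,:2]; rr=cv2.minAreaRect(np.float32(w*1000)); print(rr, cv2.fitLine(np.float32(w),2,0,.01,.01).ravel())
# small rake
m=m2.copy(); m[:,:222]=0;m[:,310:]=0;m[:195]=0;m[270:]=0
for y in range(198,266,3):
    xs=np.flatnonzero(m[y]); print(y,xs.min() if len(xs) else 0,xs.max() if len(xs) else 0,end="; ")
E
```

```text
tray ((129.1034393310547, 212.24139404296875), (110.67442321777344, 97.67575073242188), 21.801406860351562)
[[ 59.586197 237.03448 ]
 [ 95.86205  146.34483 ]
 [198.62068  187.4483  ]
 [162.34482  278.13794 ]] [[ 0.52720014  0.27862953  0.018     ]
 [ 0.73207698  0.20264347  0.018     ]
 [ 0.63957154 -0.02934986  0.018     ]
 [ 0.43591721  0.04877709  0.018     ]]
wood ((369.39129638671875, 311.8161315917969), (112.7691879272461, 80.711669921875), 28.442928314208984) 1601.0
wood ((126.53846740722656, 232.30770874023438), (58.44261169433594, 4.706787109375), 11.309932708740234) 215.0
((538.5335693359375, 132.07974243164062), (131.241455078125, 10.564127922058105), 78.77083587646484) [0.20068406 0.97965604 0.53838    0.13075727]
wood ((266.5, 231.0), (56.0, 77.0), 90.0) 805.0
wood ((143.54444885253906, 195.6977081298828), (57.848411560058594, 4.830400466918945), 8.365885734558105) 218.0
((621.3920288085938, 95.45954895019531), (130.3142547607422, 10.938992500305176), 81.74008178710938) [0.1302083  0.99148667 0.62189585 0.09794866]
198 0 0; 201 0 0; 204 228 303; 207 228 305; 210 262 304; 213 263 269; 216 263 269; 219 263 269; 222 263 269; 225 263 269; 228 263 269; 231 263 269; 234 262 269; 237 262 269; 240 262 269; 243 262 269; 246 262 268; 249 262 268; 252 262 268; 255 259 272; 258 259 272; 261 0 0; 264 0 0;
```

View pics/crop1.png

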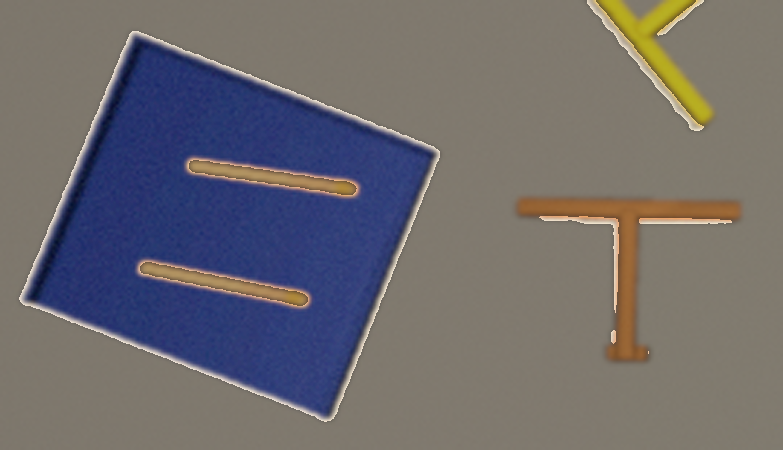

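View pics/crop2.png

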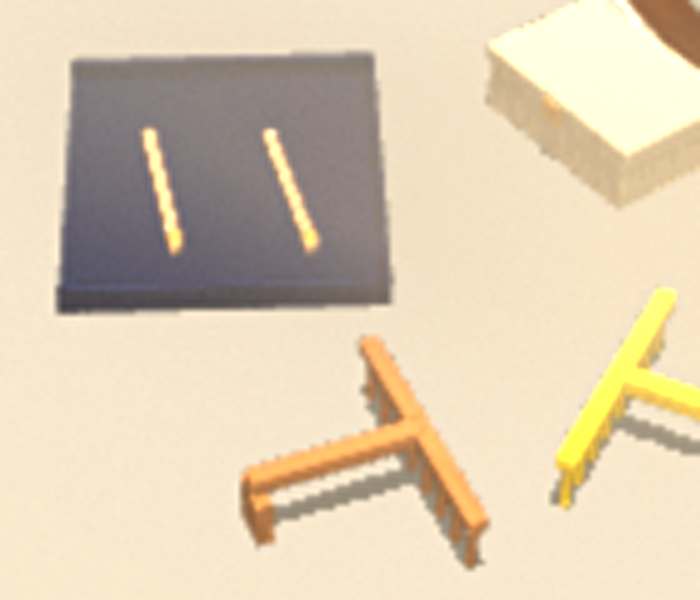

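The crops confirm the target: the orange rake has about a 170 mm head and 8 teeth, with the foot toward the robot. The tray's front, with no rim shading, is the side nearest the robot. Its back rim is on the far (+x) side. Next I'll compute the tray frame and grip point.

```bash
cat >> h.py <<'E'
def tray(im):
    hsv=cv2.cvtColor(im,cv2.COLOR_BGR2HSV)
    m=((hsv[...,0]>100)&(hsv[...,0]<135)&(hsv[...,1]>120)).astype(np.uint8); m[:,225:]=0; m[:120]=0
    m=cv2.morphologyEx(m,cv2.MORPH_CLOSE,np.ones((9,9)))
    c=max(cv2.findContours(m,0,1)[0],key=cv2.contourArea)[:,0,:].astype(np.float32)
    box=cv2.boxPoints(cv2.minAreaRect(c)); L=[]
    for i in range(4):
        a,b=box[i],box[(i+1)%4]; d=(b-a)/np.linalg.norm(b-a); s=(c-a)@d; q=np.abs((c-a)@[-d[1],d[0]])
        k=(q<3)&(s>10)&(s<np.linalg.norm(b-a)-10); L.append(cv2.fitLine(c[k],4,0,.01,.01).ravel())
    P=[]
    for i in range(4):
        l,n=L[i-1],L[i]; t=np.linalg.solve(np.c_[l[:2],-n[:2]],n[2:]-l[2:]); P.append(l[2:]+t[0]*l[:2])
    return np.array(P)
E
python3 - <<'E'
from h import *
im=cv2.imread("pics/top0.png"); P=tray(im); print(P)
for z in(.006,.022):
    W=ray("top",P,z)[:,:2]; print(z,W.round(4)); 
    for i in range(4):
        d=W[(i+1)%4]-W[i]; print(np.hypot(*d).round(4),np.degrees(np.arctan2(d[1],d[0])).round(2),end=" | ")
W=ray("top",P,.022)[:,:2]; o=np.argsort(-W[:,0]); 
px=np.array([[266.,213],[266,231],[265.3,249],[266.5,206.5],[265.5,256.5],[230,206],[304,208]])
print(ray("top",px,.052).round(4))
E
```

```text
[[ 59.968006 236.89981 ]
 [ 96.71863  148.27127 ]
 [198.02438  187.51286 ]
 [162.18494  276.68762 ]]
0.006 [[ 0.5283  0.2832]
 [ 0.7305  0.2052]
 [ 0.6413 -0.0257]
 [ 0.4391  0.0523]]
0.2167 -21.08 | 0.2475 -111.11 | 0.2168 158.92 | 0.2475 68.87 | 0.022 [[ 0.5272  0.276 ]
 [ 0.7268  0.1991]
 [ 0.6388 -0.0288]
 [ 0.4392  0.0481]]
0.2138 -21.08 | 0.2443 -111.11 | 0.2139 158.92 | 0.2443 68.87 | [[ 0.5784 -0.1834  0.052 ]
 [ 0.539  -0.1836  0.052 ]
 [ 0.4997 -0.1823  0.052 ]
 [ 0.5927 -0.1844  0.052 ]
 [ 0.4834 -0.1828  0.052 ]
 [ 0.5936 -0.1048  0.052 ]
 [ 0.5896 -0.2664  0.052 ]]
```

Request:
move_arm:
  deltas:
    - {"x":-0.06,"y":-0.05,"z":0,"wz":-3,"hand":0.6}
    - {"x":-0.575,"y":-0.485,"z":0.07,"wz":-21.3,"hand":0.6}
    - {"x":-0.575,"y":-0.485,"z":0.07,"wz":-21.3,"hand":0.6}
    - {"x":-0.575,"y":-0.485,"z":0.07,"wz":-21.3,"hand":0.6}
    - {"x":-0.575,"y":-0.485,"z":0.07,"wz":-21.3,"hand":0.6}
    - {"x":-0.575,"y":-0.485,"z":0.07,"wz":-21.3,"hand":0.6}
    - {"x":-0.575,"y":-0.485,"z":0.07,"wz":-21.3,"hand":0.6}
    - {"x":-0.575,"y":-0.485,"z":0.07,"wz":-21.3,"hand":0.6}

```text
schema error: expected keys x, y, z, wx, wy, wz, hand
```

Request:
move_arm:
  deltas:
    - {"x":-0.06,"y":-0.05,"z":0,"wx":0,"wy":0,"wz":-3,"hand":0.6}
    - {"x":-0.575,"y":-0.485,"z":0.07,"wx":0,"wy":0,"wz":-21.3,"hand":0.6}
    - {"x":-0.575,"y":-0.485,"z":0.07,"wx":0,"wy":0,"wz":-21.3,"hand":0.6}
    - {"x":-0.575,"y":-0.485,"z":0.07,"wx":0,"wy":0,"wz":-21.3,"hand":0.6}
    - {"x":-0.575,"y":-0.485,"z":0.07,"wx":0,"wy":0,"wz":-21.3,"hand":0.6}
    - {"x":-0.575,"y":-0.485,"z":0.07,"wx":0,"wy":0,"wz":-21.3,"hand":0.6}
    - {"x":-0.575,"y":-0.485,"z":0.07,"wx":0,"wy":0,"wz":-21.3,"hand":0.6}
    - {"x":-0.575,"y":-0.485,"z":0.07,"wx":0,"wy":0,"wz":-21.3,"hand":0.6}

```text
time: 1.1
tool_pos: [0.4258, 0.0504, 0.1834]
tool_rot: [3.141, 0.0, 3.12]
contact_force: [1.6, 1.2, -0.1]
opening: 0.0553
```

Request:
move_arm:
  deltas:
    - {"x":-0.126,"y":-0.231,"z":0.033,"wx":0,"wy":0,"wz":0,"hand":0.6}
    - {"x":-0.126,"y":-0.231,"z":0.033,"wx":0,"wy":0,"wz":0,"hand":0.6}
    - {"x":-0.126,"y":-0.231,"z":0.033,"wx":0,"wy":0,"wz":0,"hand":0.6}
    - {"x":-0.126,"y":-0.231,"z":0.033,"wx":0,"wy":0,"wz":0,"hand":0.6}
    - {"x":-0.126,"y":-0.231,"z":0.033,"wx":0,"wy":0,"wz":0,"hand":0.6}
    - {"x":-0.126,"y":-0.231,"z":0.033,"wx":0,"wy":0,"wz":0,"hand":0.6}
    - {"x":-0.126,"y":-0.231,"z":0.033,"wx":0,"wy":0,"wz":0,"hand":0.6}

```text
time: 1.98
tool_pos: [0.5457, -0.1796, 0.1508]
tool_rot: [3.141, -0.001, 3.122]
contact_force: [-0.1, 0.1, 0.6]
opening: 0.055
```

```bash
python3 - <<'E'
from h import *
p=viewer.camera_params("wrist"); im=viewer.read_camera("wrist"); cv2.imwrite("pics/w1.png",im[:,:,::-1]); print(p)
s=monitor.observe(); print(s["tool_pos"],s["tool_rot"])
E
```

```text
{'camera_matrix': array([[371.64829954,   0.        , 316.30604219],
       [  0.        , 371.64829954, 236.59437175],
       [  0.        ,   0.        ,   1.        ]]), 'R': array([[ 1.98233914e-02,  9.99803319e-01,  5.96426725e-04],
       [ 9.62089535e-01, -1.92379217e-02,  2.72054460e-01],
       [ 2.72012426e-01, -4.81922614e-03, -9.62281671e-01]]), 't': array([ 0.16850046, -0.54226359,  0.16776299])}
[ 0.54589651 -0.17950458  0.15098636] [ 3.14106889e+00 -2.31802107e-04  3.12217502e+00]
```

View pics/w1.png

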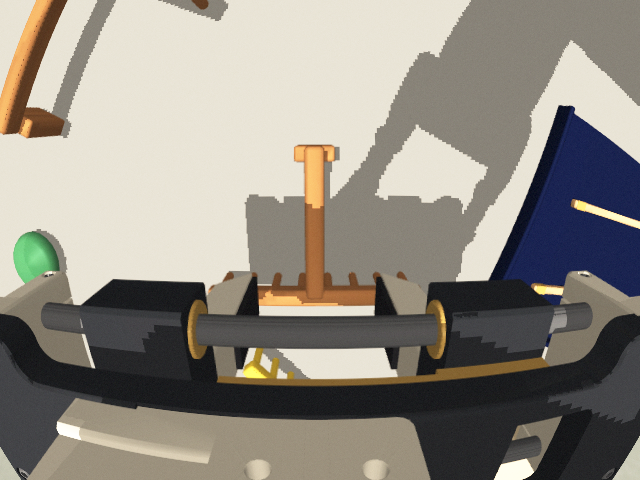

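The wrist view shows the rake handle running along column 315, from the foot end at about (315,150) to the head at about (315,290), between the fingers. I'll cast these pixels to points.

```bash
cat >> h.py <<'E'
def wray(uv,z,p):
    K,R,t=p["camera_matrix"],p["R"],p["t"]; uv=np.atleast_2d(np.float64(uv))
    xy=(uv-K[:2,2])/K[0,0]; th=np.hypot(*xy.T)[:,None]
    d=np.c_[xy/th*np.sin(th),np.cos(th)]@R; c=-R.T@t
    return c+d*((z-c[2])/d[:,2])[:,None]
E
python3 - <<'E'
from h import *
p=viewer.camera_params("wrist"); im=cv2.imread("pics/w1.png"); h=cv2.cvtColor(im,cv2.COLOR_BGR2HSV)
m=(h[...,0]<22)&(h[...,1]>130)
for y in (170,190,220,240,260,275):
    xs=np.flatnonzero(m[y,280:350])+280; c=(xs.min()+xs.max())/2; print(y,xs.min(),xs.max(),wray([c,y],.052,p).round(4))
print(wray([[315,147],[315,287],[315,304]],.052,p).round(4))
E
```

```text
170 305 323 [[ 0.4977 -0.18    0.052 ]]
190 305 323 [[ 0.5118 -0.1803  0.052 ]]
220 305 323 [[ 0.5333 -0.1807  0.052 ]]
240 306 323 [[ 0.5481 -0.1807  0.052 ]]
260 306 323 [[ 0.5634 -0.181   0.052 ]]
275 280 349 [[ 0.5753 -0.1813  0.052 ]]
[[ 0.4818 -0.179   0.052 ]
 [ 0.585  -0.1811  0.052 ]
 [ 0.5993 -0.1814  0.052 ]]
```

Request:
move_arm:
  deltas:
    - {"x":-0.002,"y":-0.001,"z":0.05,"wx":0,"wy":0,"wz":0,"hand":0.6}
    - {"x":-0.002,"y":-0.001,"z":0.09,"wx":0,"wy":0,"wz":0,"hand":0.6}
    - {"x":-0.002,"y":-0.001,"z":0.11,"wx":0,"wy":0,"wz":0,"hand":0.6}
    - {"x":-0.002,"y":-0.001,"z":0.1255,"wx":0,"wy":0,"wz":0,"hand":0.6}
    - {"x":-0.002,"y":-0.001,"z":0.1255,"wx":0,"wy":0,"wz":0,"hand":0.6}
    - {"x":-0.002,"y":-0.001,"z":0.1255,"wx":0,"wy":0,"wz":0,"hand":0.3}
    - {"x":-0.002,"y":-0.001,"z":0.1255,"wx":0,"wy":0,"wz":0,"hand":0}
    - {"x":-0.002,"y":-0.001,"z":0.1255,"wx":0,"wy":0,"wz":0,"hand":0}
  grip_force: 40

```text
time: 3.02
tool_pos: [0.5487, -0.1824, 0.0258]
tool_rot: [-3.141, 0.001, 3.12]
contact_force: [-0.1, 0.1, 0.2]
opening: 0.0296
```

Request:
move_arm:
  deltas:
    - {"x":0,"y":0,"z":0,"wx":0,"wy":0,"wz":0,"hand":0}
    - {"x":0,"y":0,"z":0,"wx":0,"wy":0,"wz":0,"hand":0}
    - {"x":0,"y":0,"z":0,"wx":0,"wy":0,"wz":0,"hand":0}

```text
time: 3.4
tool_pos: [0.5484, -0.1822, 0.0253]
tool_rot: [3.142, 0.0, 3.121]
contact_force: [-0.2, 0.3, 1.6]
opening: 0.0139
```

Request:
move_arm:
  deltas:
    - {"x":0,"y":0,"z":-0.02,"wx":0,"wy":0,"wz":0,"hand":0}
    - {"x":0,"y":0,"z":-0.05,"wx":0,"wy":0,"wz":0,"hand":0}
    - {"x":0,"y":0,"z":-0.08,"wx":0,"wy":0,"wz":0,"hand":0}
    - {"x":0.005,"y":0.03,"z":-0.09,"wx":0,"wy":0,"wz":2,"hand":0}
    - {"x":0.02,"y":0.08,"z":-0.09,"wx":0,"wy":0,"wz":5,"hand":0}
    - {"x":0.035,"y":0.13,"z":-0.09,"wx":0,"wy":0,"wz":8,"hand":0}
    - {"x":0.052,"y":0.18,"z":-0.09,"wx":0,"wy":0,"wz":11,"hand":0}
    - {"x":0.066,"y":0.23,"z":-0.09,"wx":0,"wy":0,"wz":14,"hand":0}

```text
time: 4.4
tool_pos: [0.4864, 0.0505, 0.1151]
tool_rot: [3.142, -0.0, 2.874]
contact_force: [1.8, -0.4, -2.2]
opening: 0.0133
```

Request:
move_arm:
  deltas:
    - {"x":0.02,"y":0.04,"z":0,"wx":0,"wy":0,"wz":2,"hand":0}
    - {"x":0.042,"y":0.075,"z":0,"wx":0,"wy":0,"wz":4,"hand":0}
    - {"x":0.056,"y":0.101,"z":0,"wx":0,"wy":0,"wz":6,"hand":0}
    - {"x":0.056,"y":0.101,"z":0,"wx":0,"wy":0,"wz":6,"hand":0}
    - {"x":0.056,"y":0.101,"z":0,"wx":0,"wy":0,"wz":6,"hand":0}

```text
time: 5.03
tool_pos: [0.4597, 0.1608, 0.115]
tool_rot: [-3.141, -0.0, 2.772]
contact_force: [1.0, -0.3, -0.6]
opening: 0.0138
```

```bash
python3 - <<'E'
from h import *
im=viewer.read_camera("top"); cv2.imwrite("pics/t2.png",im[:,:,::-1])
p=viewer.camera_params("wrist"); w=viewer.read_camera("wrist")[:,:,::-1]; cv2.imwrite("pics/w2.png",w)
np.save("pw2.npy",p,allow_pickle=True)
s=monitor.observe(); print(s["tool_pos"],s["tool_rot"])
a=cv2.resize(im[110:300,30:230,::-1],None,fx=2.5,fy=2.5,interpolation=2); a=np.clip(a*1.8,0,255).astype(np.uint8)
b=cv2.resize(w,(400,300)); o=np.zeros((max(a.shape[0],300),a.shape[1],3),np.uint8)
cv2.imwrite("pics/c2.png",w)
cv2.imwrite("pics/c3.png",a)
E
```

```text
[0.45991971 0.16039727 0.11509235] [-3.14146975e+00  1.68791457e-05  2.77063347e+00]
```

View pics/w2.png

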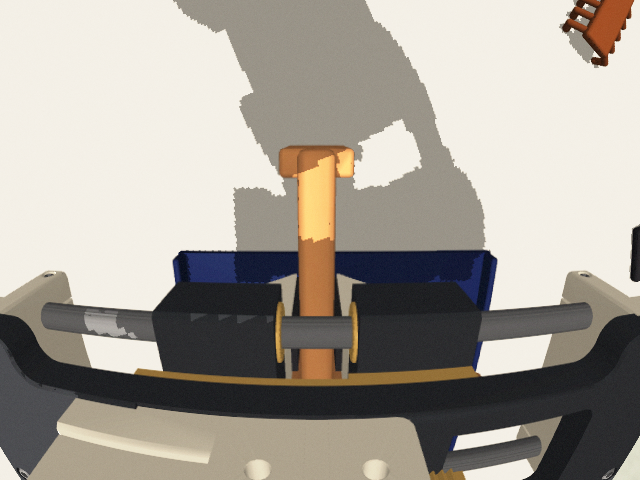

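View pics/c3.png

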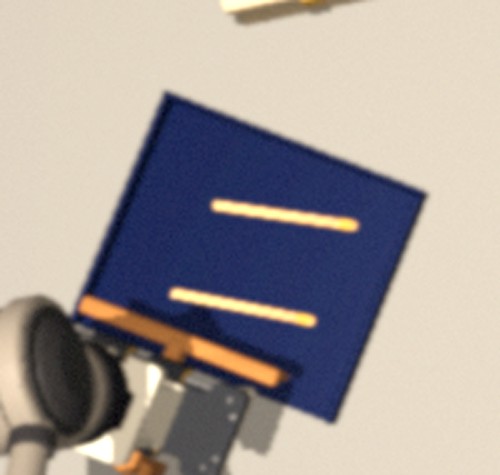

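The rake is aligned with the tray. The tray's front edge is at row 252, columns 181–491, which I'll use to refine the tray's position.

```bash
python3 - <<'E'
from h import *
p=np.load("pw2.npy",allow_pickle=True).item()
f=wray([[190,252],[482,252]],.004,p)[:,:2]; print(f, np.degrees(np.arctan2(*(f[1]-f[0])[::-1]))-90)
q=wray([[181,252],[491,252]],.021,p)[:,:2]; print(q,np.hypot(*(q[1]-q[0])))
ex=np.array([.933,-.36]);ey=np.array([.36,.933]);O=np.array([.5805,.1276])
for a in (f,q): print((a-O)@ex,(a-O)@ey)
T=np.array([.4599,.1604]); print((T-O)@ex,(T-O)@ey)
E
```

```text
[[0.43839091 0.06158705]
 [0.52404389 0.28114573]] -21.311467837343542
[[0.43286489 0.06268803]
 [0.51867656 0.28264285]] 0.2361011727530021
[-0.10882312 -0.10795002] [-0.11274935  0.12293397]
[-0.11437525 -0.1134967 ] [-0.11371151  0.12239854]
-0.12432780000000004 -0.012813600000000012
```

Request:
move_arm:
  deltas:
    - {"x":0,"y":0,"z":0.03,"wx":0,"wy":0,"wz":0,"hand":0}
    - {"x":0,"y":0,"z":0.055,"wx":0,"wy":0,"wz":0,"hand":0}
    - {"x":0,"y":0,"z":0.07,"wx":0,"wy":0,"wz":0,"hand":0}
    - {"x":0,"y":0,"z":0.078,"wx":0,"wy":0,"wz":0,"hand":0}
    - {"x":0,"y":0,"z":0.0815,"wx":0,"wy":0,"wz":0,"hand":0}
    - {"x":0,"y":0,"z":0.0815,"wx":0,"wy":0,"wz":0,"hand":0}
    - {"x":0,"y":0,"z":0.0815,"wx":0,"wy":0,"wz":0,"hand":0}

```text
time: 6.0
tool_pos: [0.4601, 0.1614, 0.0342]
tool_rot: [3.141, 0.001, 2.772]
contact_force: [0.2, 0.1, -0.4]
opening: 0.0139
```

```bash
python3 - <<'E'
from h import *
im=viewer.read_camera("side"); a=cv2.resize(im[120:230,230:370,::-1],None,fx=5,fy=5,interpolation=2)
cv2.imwrite("pics/s3.png",np.clip(a*1.6,0,255).astype(np.uint8))
E
```

```text
(no output)
```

View pics/s3.png

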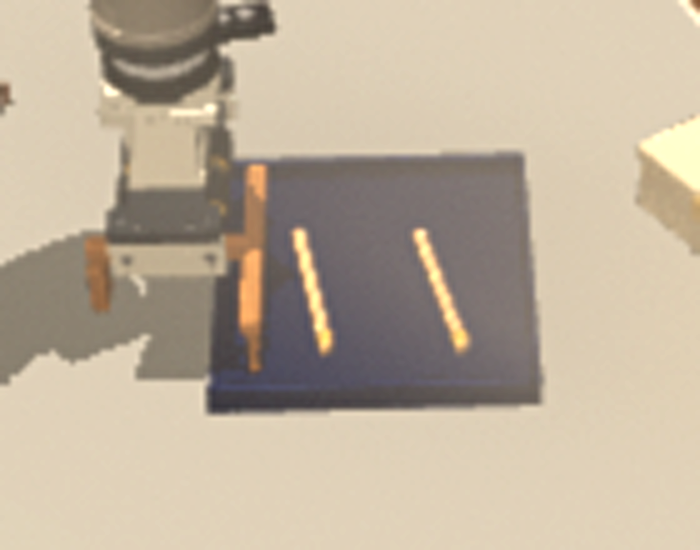

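Request:
move_arm:
  deltas:
    - {"x":-0.008,"y":0,"z":0.0005,"wx":0,"wy":0,"wz":0,"hand":0}
    - {"x":-0.017,"y":0,"z":0.0005,"wx":0,"wy":0,"wz":0,"hand":0}
    - {"x":-0.026,"y":0,"z":0.0005,"wx":0,"wy":0,"wz":0,"hand":0}
    - {"x":-0.035,"y":0,"z":0.0005,"wx":0,"wy":0,"wz":0,"hand":0}
    - {"x":-0.044,"y":0,"z":0.0005,"wx":0,"wy":0,"wz":0,"hand":0}
    - {"x":-0.053,"y":0,"z":0.0005,"wx":0,"wy":0,"wz":0,"hand":0}
    - {"x":-0.062,"y":0,"z":0.0005,"wx":0,"wy":0,"wz":0,"hand":0}
    - {"x":-0.07,"y":0,"z":0.0005,"wx":0,"wy":0,"wz":0,"hand":0}

```text
time: 7.05
tool_pos: [0.5254, 0.1357, 0.0331]
tool_rot: [3.142, 0.0, 2.771]
contact_force: [-1.1, -0.3, -0.8]
opening: 0.0138
```

Request:
move_arm:
  deltas:
    - {"x":-0.008,"y":0,"z":0,"wx":0,"wy":0,"wz":0,"hand":0}
    - {"x":-0.017,"y":0,"z":0,"wx":0,"wy":0,"wz":0,"hand":0}
    - {"x":-0.026,"y":0,"z":0,"wx":0,"wy":0,"wz":0,"hand":0}
    - {"x":-0.035,"y":0,"z":0,"wx":0,"wy":0,"wz":0,"hand":0}
    - {"x":-0.044,"y":0,"z":0,"wx":0,"wy":0,"wz":0,"hand":0}
    - {"x":-0.053,"y":0,"z":0,"wx":0,"wy":0,"wz":0,"hand":0}
    - {"x":-0.062,"y":0,"z":0,"wx":0,"wy":0,"wz":0,"hand":0}
    - {"x":-0.07,"y":0,"z":0,"wx":0,"wy":0,"wz":0,"hand":0}

```text
time: 8.05
tool_pos: [0.5907, 0.1104, 0.0331]
tool_rot: [3.142, 0.0, 2.771]
contact_force: [0.3, 0.2, -0.6]
opening: 0.0134
```

```bash
python3 - <<'E'
from h import *
im=viewer.read_camera("side"); a=cv2.resize(im[120:230,230:370,::-1],None,fx=5,fy=5,interpolation=2)
cv2.imwrite("pics/s4.png",np.clip(a*1.6,0,255).astype(np.uint8))
E
```

```text
(no output)
```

View pics/s4.png

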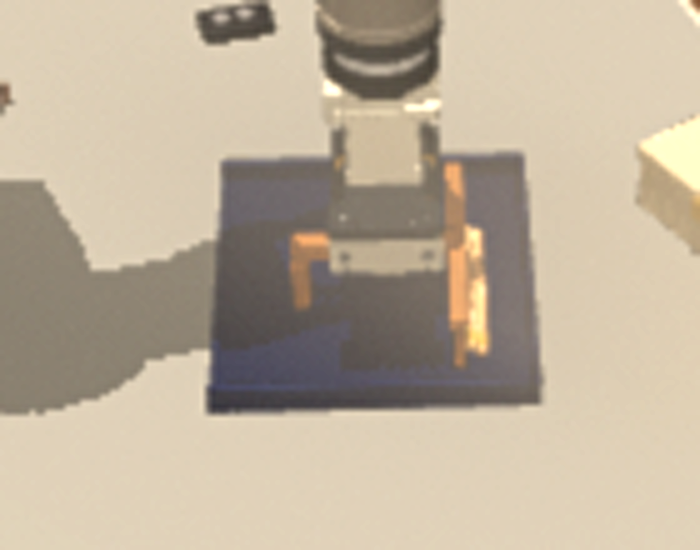

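Request:
move_arm:
  deltas:
    - {"x":-0.006,"y":0,"z":0,"wx":0,"wy":0,"wz":0,"hand":0}
    - {"x":-0.012,"y":0,"z":0,"wx":0,"wy":0,"wz":0,"hand":0}
    - {"x":-0.018,"y":0,"z":0,"wx":0,"wy":0,"wz":0,"hand":0}
    - {"x":-0.022,"y":0,"z":0,"wx":0,"wy":0,"wz":0,"hand":0}
    - {"x":-0.026,"y":0,"z":0,"wx":0,"wy":0,"wz":0,"hand":0}
    - {"x":-0.026,"y":0,"z":0,"wx":0,"wy":0,"wz":0,"hand":0}

```text
time: 8.85
tool_pos: [0.6147, 0.1011, 0.0332]
tool_rot: [3.141, 0.0, 2.771]
contact_force: [0.2, 0.7, -0.8]
opening: 0.0138
```

Request:
move_arm:
  deltas:
    - {"x":-0.001,"y":0,"z":0,"wx":0,"wy":0,"wz":0,"hand":0}
    - {"x":-0.002,"y":0,"z":0,"wx":0,"wy":0,"wz":0,"hand":0}
    - {"x":-0.002,"y":0,"z":0,"wx":0,"wy":0,"wz":0,"hand":0}

```text
time: 9.22
tool_pos: [0.6163, 0.1005, 0.0332]
tool_rot: [3.141, 0.0, 2.772]
contact_force: [-0.4, -0.1, -0.6]
opening: 0.0135
```

```bash
python3 - <<'E'
from h import *
im=viewer.read_camera("side"); a=cv2.resize(im[140:210,290:350,::-1],None,fx=8,fy=8,interpolation=2)
t=viewer.read_camera("top")[:,:,::-1]; b=cv2.resize(t[140:230,80:210],None,fx=5,fy=5,interpolation=2)[:,:650]
cv2.imwrite("pics/top5.png",t)
o=np.zeros((560,800,3),np.uint8); a=a[:560]; o[:a.shape[0],:320]=a[:,:320] if 0 else cv2.resize(a,(320,int(a.shape[0]*320/a.shape[1])))[:560]; bb=cv2.resize(b,(480,332)); o[:332,320:]=bb
cv2.imwrite("pics/s5.png",np.clip(o*1.7,0,255).astype(np.uint8))
E
```

```text
Traceback (most recent call last):
ValueError: could not broadcast input array from shape (373,320,3) into shape (560,320,3)
```

Request:
move_arm:
  deltas:
    - {"x":-0.001,"y":0,"z":0,"wx":0,"wy":0,"wz":0,"hand":0}
    - {"x":-0.002,"y":0,"z":0,"wx":0,"wy":0,"wz":0,"hand":0}
    - {"x":-0.002,"y":0,"z":0,"wx":0,"wy":0,"wz":0,"hand":0}

```text
time: 9.7
tool_pos: [0.6177, 0.0999, 0.0331]
tool_rot: [-3.141, -0.001, 2.772]
contact_force: [-3.1, 1.7, 0.5]
opening: 0.0136
```

```bash
python3 - <<'E'
from h import *
im=viewer.read_camera("side")[:,:,::-1]; t=viewer.read_camera("top")[:,:,::-1]; cv2.imwrite("pics/top5.png",t)
a=cv2.resize(im[145:205,290:350],(380,380),interpolation=2); b=cv2.resize(t[145:225,85:165],(380,380),interpolation=2)
cv2.imwrite("pics/s5.png",np.clip(np.hstack([a,b])*1.7,0,255).astype(np.uint8))
E
```

```text
(no output)
```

View pics/s5.png

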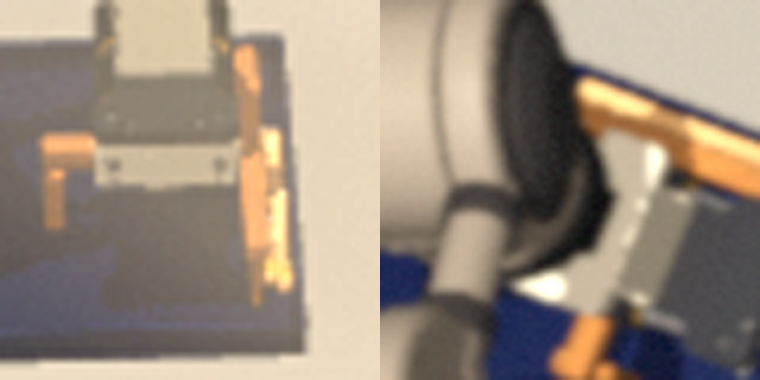

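Request:
move_arm:
  deltas:
    - {"x":0.004,"y":0,"z":0,"wx":0,"wy":0,"wz":0,"hand":0}
    - {"x":0.012,"y":0,"z":0,"wx":0,"wy":0,"wz":0,"hand":0}
    - {"x":0.025,"y":0,"z":0,"wx":0,"wy":0,"wz":0,"hand":0}
    - {"x":0.03,"y":0,"z":-0.02,"wx":0,"wy":0,"wz":0,"hand":0}
    - {"x":0.03,"y":0,"z":-0.05,"wx":0,"wy":0,"wz":0,"hand":0}
    - {"x":0.03,"y":0,"z":-0.08,"wx":0,"wy":0,"wz":0,"hand":0}
    - {"x":0.03,"y":0,"z":-0.08,"wx":0,"wy":0,"wz":0,"hand":0}

```text
time: 10.68
tool_pos: [0.592, 0.1109, 0.1171]
tool_rot: [3.139, 0.007, 2.772]
contact_force: [0.2, 0.3, -0.9]
opening: 0.0136
```

Request:
move_arm:
  deltas:
    - {"x":-0.01,"y":-0.03,"z":0,"wx":0,"wy":0,"wz":-2,"hand":0}
    - {"x":-0.02,"y":-0.08,"z":0,"wx":0,"wy":0,"wz":-5,"hand":0}
    - {"x":-0.03,"y":-0.135,"z":0,"wx":0,"wy":0,"wz":-9,"hand":0}
    - {"x":-0.043,"y":-0.19,"z":0,"wx":0,"wy":0,"wz":-13,"hand":0}
    - {"x":-0.055,"y":-0.245,"z":0,"wx":0,"wy":0,"wz":-17,"hand":0}
    - {"x":-0.065,"y":-0.289,"z":0,"wx":0,"wy":0,"wz":-20,"hand":0}
    - {"x":-0.065,"y":-0.289,"z":0,"wx":0,"wy":0,"wz":-20,"hand":0}
    - {"x":-0.065,"y":-0.289,"z":0,"wx":0,"wy":0,"wz":-20,"hand":0}

```text
time: 11.68
tool_pos: [0.5458, -0.1816, 0.1127]
tool_rot: [3.141, -0.001, 3.12]
contact_force: [0.0, 0.5, -0.7]
opening: 0.0137
```

```bash
python3 - <<'E'
from h import *
t=viewer.read_camera("top")[:,:,::-1]; cv2.imwrite("pics/top6.png",t)
hsv=cv2.cvtColor(t,cv2.COLOR_BGR2HSV); m=((hsv[...,0]<28)&(hsv[...,1]>70)&(hsv[...,2]>90)).astype(np.uint8); m[:,:65]=0;m[:,195:]=0;m[:145]=0;m[275:]=0
ex=np.array([.933,-.36]);ey=np.array([.36,.933]);O=np.array([.5805,.1276])+.0016*ex+.005*ey
for c in cv2.findContours(m,0,2)[0]:
    w=(ray("top",c[:,0,:],.014)[:,:2]-O)@np.c_[ex,ey]*1000; print(cv2.contourArea(c),cv2.minAreaRect(np.float32(w)),w.min(0),w.max(0))
cv2.imwrite("pics/s6.png",np.clip(cv2.resize(t[140:240,75:205],None,fx=5,fy=5,interpolation=2)*1.6,0,255))
s=monitor.observe(); print(s["tool_pos"],s["tool_rot"])
E
```

```text
444.5 ((100.15702819824219, -20.484771728515625), (137.7292022705078, 19.443750381469727), 89.91818237304688) [ 90.35709048 -89.35381911] [109.88137893  48.38595178]
[ 0.54602117 -0.1811402   0.1127877 ] [ 3.14075785e+00 -7.52527099e-04  3.12090287e+00][ WARN:0@1.193] global loadsave.cpp:1063 imwrite_ Unsupported depth image for selected encoder is fallbacked to CV_8U.
```

View pics/s6.png

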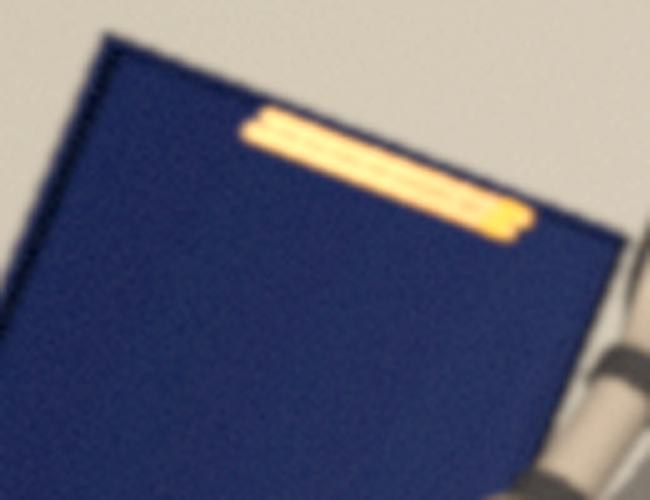

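Both sticks lie flat side by side along the back rim. Their combined centre is at x≈100 mm, y≈−20 mm in the tray frame, less than 1° off parallel. Next I'll set the rake down.

Request:
move_arm:
  deltas:
    - {"x":0,"y":0,"z":0.035,"wx":0,"wy":0,"wz":0,"hand":0}
    - {"x":0,"y":0,"z":0.06,"wx":0,"wy":0,"wz":0,"hand":0}
    - {"x":0,"y":0,"z":0.075,"wx":0,"wy":0,"wz":0,"hand":0}
    - {"x":0,"y":0,"z":0.083,"wx":0,"wy":0,"wz":0,"hand":0}
    - {"x":0,"y":0,"z":0.087,"wx":0,"wy":0,"wz":0,"hand":0}
    - {"x":0,"y":0,"z":0.087,"wx":0,"wy":0,"wz":0,"hand":0}
    - {"x":0,"y":0,"z":0.087,"wx":0,"wy":0,"wz":0,"hand":0}

```text
time: 12.6
tool_pos: [0.5466, -0.1826, 0.0268]
tool_rot: [-3.141, 0.001, 3.12]
contact_force: [0.7, 0.2, -0.6]
opening: 0.0135
```

Request:
move_arm:
  deltas:
    - {"x":0,"y":0,"z":0,"wx":0,"wy":0,"wz":0,"hand":0.25}
    - {"x":0,"y":0,"z":0,"wx":0,"wy":0,"wz":0,"hand":0.6}
    - {"x":0,"y":0,"z":0,"wx":0,"wy":0,"wz":0,"hand":0.6}
    - {"x":0,"y":0,"z":0,"wx":0,"wy":0,"wz":0,"hand":0.6}
    - {"x":0,"y":0,"z":-0.03,"wx":0,"wy":0,"wz":0,"hand":0.6}
    - {"x":0,"y":0,"z":-0.08,"wx":0,"wy":0,"wz":0,"hand":0.6}
    - {"x":0,"y":0,"z":-0.125,"wx":0,"wy":0,"wz":0,"hand":0.6}
    - {"x":0,"y":0,"z":-0.125,"wx":0,"wy":0,"wz":0,"hand":0.6}

```text
time: 13.6
tool_pos: [0.5482, -0.1833, 0.1551]
tool_rot: [-3.138, 0.007, 3.121]
contact_force: [0.3, -0.4, -0.2]
opening: 0.055
```

```bash
python3 - <<'E'
from h import *
s=monitor.observe(); print(s["tool_pos"],s["opening"])
w=viewer.read_camera("wrist")[:,:,::-1]; im=viewer.read_camera("side")[:,:,::-1]
a=cv2.resize(im[180:270,290:380],(400,400),interpolation=2); b=cv2.resize(w,(400,300)); b=cv2.copyMakeBorder(b,0,100,0,0,0)
cv2.imwrite("pics/end.png",np.hstack([a,b]))
E
```

```text
[ 0.54823298 -0.18326039  0.15512323] 0.05503755165991691
```

View pics/end.png

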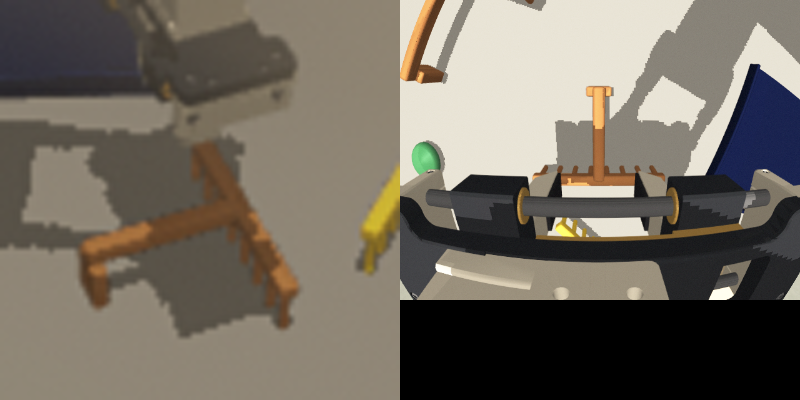

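The rake stands upright on its teeth and foot, clear of the gripper and the tray, so I'm handing in.

```bash
python3 -c "
from cell import robot; print(robot.hand_in())"
```

```text
the job is handed in; nothing more can be done
None
```

I gripped the small orange rake by its handle and combed both sticks from the tray's open front to the back rim. About 3.5 N of contact force showed them reaching it. I then set the rake back on the shelf where it had stood and handed the job in at about 13.7 s of the 51 s allowed.

- **Sticks:** in the top view taken after combing, both lie flat and touching along the back rim. Their combined centre is at x≈100 mm, y≈−20 mm in the tray frame, under 1° from parallel. The allowed ranges are 85–112 mm, ±75 mm and 10°.
- **Rake:** it stands level on its teeth and foot, about 0.3 m to the side of the tray centre, with the gripper open and lifted clear. I judged its tilt by eye from the side and wrist views; I did not measure it.

No check failed. The tray's position came out 2–5 mm different between the top and wrist cameras, well inside these margins.

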